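Find the gear and push it down the pick chute

ROBOT

A 6-joint arm with a two-finger parallel gripper is mounted at the origin on the work surface. World frame = base frame: x ahead of the robot, y to its left, z up, the work surface at z = 0. Lengths are in m, angles in rad, forces in N, time in s.
With the tool pointing down it reaches from about 0.375 to 0.975 m from the base axis. Payload 3.8 kg.
Tool frame: the origin (TCP) lies midway between the tips of the shut fingers; the grasp point (between the pads) lies 19 mm behind it; z points along the fingers, y is the line along which they close (so a half turn about z gives the same grasp; the last joint's range is limited). The gripper opens to 85 mm and grips with 20 to 120 N. Pads are 22 mm wide; open, the fingers measure 114 mm over their backs; the gripper's body (76 mm by 85 mm) begins 54 mm behind the grasp point. The pads swing forward as they close: fully open they stand 13 mm farther back than shut.
Start: joints at [-1.348, 0.264, 1.604, -0, 1.274, -0.037], TCP at [0.173, -0.652, 0.231] pointing down, gripper open.
Joint ranges: [-2.63, 2.63], [-0.94, 2.18], [0.31, 2.57], [-1.31, 4.45], [0, 2.66], [-2.55, 2.55]. Speed limits (rad/s): [2.57, 2.57, 3.14, 3.14, 3.14, 3.14].

INTERFACE

Orientations are given as a rotation vector (axis times angle).
In Python, from workcell import bot, cams gives the robot as it stands.
- The arm moves only by the tool play_rows, never from a script. Its argument "rows" is a list of rows, each a list of 2 entries, a list of its own where there are three numbers: the shift along the tool's x, y, z scaled (see below), then the turn, a rotation vector about the tool's x, y, z scaled (see below). A call has 1 to 20 rows; each row is the pose to reach, as a shift and turn from the pose commanded when the call began, along the tool's axes at that moment; what a row does not reach only later rows make up. The controller multiplies each number of a shift by 250 mm and each number of a turn by 45 degrees. A row lasts 1/12 s, in which the tool goes at most 41.7 mm and 7.16 degrees, less where a joint would pass 70% of its speed; a pose out of reach is approached as far as the arm can. A call with a number of a shift or a turn outside -1 to 1 is refused whole. A call with a gripper value outside its range is refused whole. "claw" is the opening, from -1 (shut) to 1 (fully open), set as the call begins (left out, the last holds). The fingers move at their own pace and stop on an object; "newtons" is the grip in N (left out, the last holds). Time passes only in rows, so rows that repeat a pose let the fingers close. It gives the time, the measured TCP pose, the force, the opening and the grip force at its end, in the units of the state.
- bot.read_state(): the state, without advancing time (a new reading comes with each control period).
- cams.read_camera(name): name is "side" or "top" or "wrist"; returns a dict with "image" (384x512x3 uint8, red, green, blue), "K" (3x3 intrinsics, pixels), "k1" (the pictures are not rectified: a ray, as slopes to the right and down, at radius r is drawn at 1 + k1 r^2 times it, then the intrinsics apply), "T" (4x4, takes a point from camera to world coordinates); the wrist camera has in their place "mount" (4x4, takes a point from camera to tool coordinates, whose origin is the TCP and whose axes are the flange's). Camera axes: x right, y down, z forward; pixel columns grow to the right and rows downward; lengths in m; the calibration is good to about 2 mm. A picture is of the moment at which its call begins: read the wrist's pose just before it. There is no depth.
- bot.finish_job(): hands the job in; it is judged then, once.
The state is a dict: "time": time; "q": joint angles; "joint_vel": joint speeds; "joint_torque": joint torques, N m; "tool_pos": TCP position; "tcp_rot": TCP orientation; "wrist_force": force on the tool from outside, world axes, zero at the start; "torque": the same for the moment, N m; "width": opening from 0.0 (shut) to 1.0 (fully open); "grip_force": force on a finger pad.
Only numpy, scipy, OpenCV 4.12 (cv2) and the standard library are available. Lean on these libraries where they do the work, as an engineer would, in place of code of your own. Each camera call takes 0.05 s, during which the arm holds its last target. There are 200 camera calls.

TASK

One of the two covered bays on the dispensing ledge holds a toothed gear, the other a square bearing housing. Lift the hinged covers to find the gear, then push it, without lifting it out, through its flap and off the ledge so that it drops into the chute in front. Leave the housing where it lies in its bay and do not disturb the other things on the bench; the covers may stay open.

Things in the scene. Friction and masses are not known exactly. Their poses are not given: they have to be found in the camera images.
- unit: Fixed sheet-metal dispensing unit, 412 x 300 mm (its x, y), turned up to 0.25 rad. Origin on the bench; x points from its closed back (robot side) to the chute, y left. A ledge, top at z=120 mm, runs from x=-94 to its edge at x=85. On it two bays, inside y 25 to 145 (left) and -145 to -25 (right), x -90 to 85: walls to z=170, a cover on top, a hanging flap at the front.
- cover_left (a joint): Angle of the left (+y) bay's cover: 0 shut, 2.2 rad fully open. Hinged along the unit's x at y=147.5, z=170 mm on the outer side; its inner edge lifts and swings outward. A stiff hinge (0.18 N m friction): it stays where it is left. 174 x 120 x 4 mm sheet, 0.2 kg.
- cover_right (a joint): Angle of the right (-y) bay's cover, the mirror image: hinged at y=-147.5, z=170; 0 shut, 2.2 rad fully open, stays where it is left.
- bar_left (a point): Middle of the left cover's lifting bar, at unit x=-4.5 mm: a round bar 10 mm thick along the unit's x on two posts 81 mm apart, its centre 40 mm above the cover's top face (45 mm above the hinge line) and 111.5 mm across from the hinge line. Moves with the cover.
- bar_right (a point): Middle of the right cover's lifting bar, same sizes.
- gear: Loose flat steel gear lying flat in one of the bays: 80 mm over its 20 square teeth (tooth roots 72 mm), 26 mm thick, through-bore 40 mm, about 0.55 kg. Origin: centre of its underside; z is the bore axis. At least 55 mm free behind it, to the bay's back wall.
- housing: Loose steel bearing housing lying in the other bay: square flange 76 x 76 x 12 mm with a round boss 50 mm across rising to 30 mm, about 0.6 kg. Origin: centre of its underside. To be left alone.
- ledge_edge (a point): Middle of the ledge's front edge, at its top face. Each bay ends here in a light flap (30 g, 42 mm tall), hung from an 4 mm header at x=80 to 85 mm, z=166 to 170, that swings freely outward when a part is pushed against it.
- tray_floor (a point): Middle of the flat tray floor (unit z=8 mm) at the foot of the chute. The chute, 290 mm wide, serves both bays: it slopes down from z=82 at x=85 to z=10 at x=167, then the tray runs to an end wall at x=310. Chute side walls 100 mm high, tray walls 70 mm.
- bolt_bin: Bystander: open grey plastic bin of bolts, 140 x 110 x 70 mm, origin under its centre.
- carton: Bystander: closed cardboard carton 160 x 120 x 100 mm, origin under its centre.
- spanner: Bystander: steel spanner, 180 mm long along its x, lying on the bench; origin under its middle.

How it is judged:
On the way:
1. the cover over the gear is lifted (more than 1 rad) while the gear is still in its bay (x of gear in the frame of unit below 0.06 m and z of gear in the frame of unit above 0.11 m and ((y of gear in the frame of unit above 0 m and value of joint cover_left above 1 rad) or (y of gear in the frame of unit below 0 m and value of joint cover_right above 1 rad))), for 0.2 s.
At the end, for the whole second after the job is handed in: The gear lies at rest (under 0.02 m/s) in the chute or its tray: its origin beyond the ledge edge, between the chute's side and end walls, and lower than 80 mm above the bench (40 mm below the ledge). The housing is within 20 mm of where it lay (x of gear in the frame of unit between 0.09 and 0.31 m and y of gear in the frame of unit between -0.145 and 0.145 m and z of gear in the frame of unit below 0.08 m and linear speed of gear below 0.02 m/s and distance of housing from where it was at the start of the episode below 0.02 m); the robot touches nothing.
It fails at once if the gear is lifted in its bay or over the walls (its origin more than 40 mm above the ledge) (z of gear in the frame of unit above 0.16 m).
It fails at once if the bearing housing is moved more than 20 mm (distance of housing from where it was at the start of the episode above 0.02 m).
It fails at once if the bolt bin, carton or spanner is moved more than 30 mm (distance of any of bolt_bin, carton, spanner from where it was at the start of the episode above 0.03 m).
It also fails if it takes over 72 s, if anything falls off the work surface, if the arm or the gripper's body presses on something with over 40 N, if the wrist force passes 120 N, or if a joint passes its speed limit or range.

## Working session

There is one attempt and no reset: what is moved stays moved. The work goes in short steps, Python scripts to look and compute and a tool call to move; the robot and the scene stay as the last step left them, time stands still between calls to the robot, and variables do not carry over. Pictures are saved under pics/ and viewed, at most 10 in all, crops included, and the job is handed in when it is done.

Besides the shell and the picture viewer there is one more tool, called after ">>>" as a command line: name --argument value ..., lists and objects as JSON in quotes. play_rows: Moves the arm, as the interface text tells. Its arguments: {"type":"object","properties":{"rows":{"type":"array","items":{"type":"array"}},"claw":{"type":"number"},"newtons":{"type":"number"}},"required":["rows"]}

```bash
ls; mkdir -p pics; python3 - <<'E'
from workcell import bot,cams
import cv2
s=bot.read_state();print(s)
for n in["top","side"]:
    c=cams.read_camera(n);cv2.imwrite(f"pics/{n}0.png",c["image"][:,:,::-1]);print(n,c["K"],c["k1"],c["T"])
E
```

```text
pics
{'time': 0.0, 'q': array([-1.34788151e+00,  2.64769744e-01,  1.60538826e+00, -1.73952687e-05,
        1.27368262e+00, -3.68746649e-02]), 'joint_vel': array([-5.51432625e-05,  3.27687048e-04,  1.31603715e-04, -4.16589044e-04,
       -5.43336804e-04,  6.02088384e-04]), 'joint_torque': array([-1.74191664e-03, -5.15118778e+01, -3.67311609e+01, -2.17918214e-04,
        1.30705704e-02,  3.83041780e-06]), 'tool_pos': array([ 0.17323908, -0.65163217,  0.22994314]), 'tcp_rot': array([-3.11290749e+00, -4.06648003e-01,  3.53742638e-04]), 'wrist_force': array([-0.02603919, -0.64325548,  0.17520023]), 'torque': array([ 0.05731473, -0.01534143, -0.00634396]), 'grip_force': 0.0, 'width': 0.998265797065863}
top [[366.0110353    0.         252.62144188]
 [  0.         366.0110353  187.93962766]
 [  0.           0.           1.        ]] -0.1009559246446407 [[-0.01540312 -0.9984746   0.05302087  0.51140425]
 [-0.99977219  0.01616335  0.01393952 -0.02879062]
 [-0.01477525 -0.05279408 -0.99849611  1.2283406 ]
 [ 0.          0.          0.          1.        ]]
side [[470.15909043   0.         263.8049649 ]
 [  0.         470.15909043 186.16347155]
 [  0.           0.           1.        ]] 0.05547755707736993 [[-0.89768146 -0.34251375  0.27722251  0.19905547]
 [-0.44024766  0.67042927 -0.59724919  0.76658507]
 [ 0.01870797 -0.65818609 -0.75262281  1.17881769]
 [ 0.          0.          0.          1.        ]]
```

View pics/top0.png

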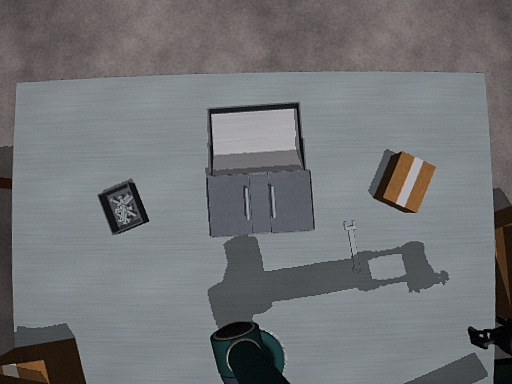

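View pics/side0.png

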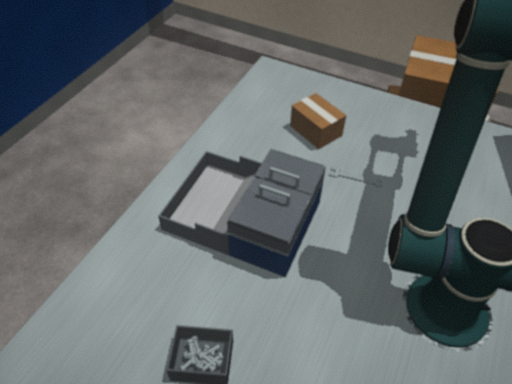

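```bash
cat > h.py <<'E'
import numpy as np,cv2
from workcell import bot,cams
from scipy.spatial.transform import Rotation as R
def ray(c,uv,T=None):
    T=c["T"] if T is None else T
    K=c["K"]; p=(np.atleast_2d(uv).astype(float)-K[:2,2])/[K[0,0],K[1,1]]
    q=p.copy()
    for _ in range(30): q=p/(1+c["k1"]*(q**2).sum(1,keepdims=True))
    d=np.c_[q,np.ones(len(q))]@T[:3,:3].T
    return T[:3,3],d
def onz(c,uv,z,T=None):
    o,d=ray(c,uv,T); return o+d*((z-o[2])/d[:,2])[:,None]
def tri(c1,u1,c2,u2):
    o1,d1=ray(c1,u1);o2,d2=ray(c2,u2);d1=d1[0];d2=d2[0]
    s=np.linalg.lstsq(np.c_[d1,-d2],o2-o1,rcond=None)[0]
    return (o1+s[0]*d1+o2+s[1]*d2)/2, np.linalg.norm(o1+s[0]*d1-o2-s[1]*d2)
def proj(c,P,T=None):
    T=c["T"] if T is None else T
    p=(np.atleast_2d(P)-T[:3,3])@T[:3,:3]; q=p[:,:2]/p[:,2:]
    q=q*(1+c["k1"]*(q**2).sum(1,keepdims=True))
    return q*[c["K"][0,0],c["K"][1,1]]+c["K"][:2,2]
E
python3 - <<'E'
from h import *
c=cams.read_camera("top");im=c["image"]
g=im.min(2).astype(int)
roi=np.zeros_like(g,bool);roi[172:232,212:308]=1
m=((g>135)&roi).astype(np.uint8)
n,l,st,ce=cv2.connectedComponentsWithStats(m)
for i in range(1,n):
    if st[i,4]<15: continue
    ys,xs=np.where(l==i); P=onz(c,np.c_[xs,ys],.215)[:,:2]
    mu=P.mean(0);w,v=np.linalg.eigh(np.cov((P-mu).T));a=v[:,1]*np.sign(v[0,1]);t=(P-mu)@a
    print(st[i],mu,(mu+a*(t.max()+t.min())/2),np.arctan2(a[1],a[0]),np.ptp(t))
# floor of tray corners & lid corners
for u in [(207,170),(207,236),(314,231),(310,169)]: print(u,onz(c,u,.174)[0])
for u in [(208,107),(299,102)]: print(u,onz(c,u,.078)[0])
s=cams.read_camera("side")
print(cv2.imwrite("pics/crop.png",np.hstack([cv2.resize(im[95:245,200:320][:,:,::-1],None,fx=3.3,fy=3.3,interpolation=2),cv2.resize(s["image"][140:290,150:330][:,:,::-1],(400,495))])))
E
```

```text
[272 187   3  31  41] [ 0.52787448 -0.07066207] [ 0.52544635 -0.07078344] 0.049944669433786705 0.08314547515913309
[246 189   3  31  38] [0.52192877 0.00151494] [0.52103694 0.00146554] 0.0553393209983478 0.08318566998832545
(207, 170) [0.6216819  0.11756671 0.174     ]
(207, 236) [0.43093255 0.11944487 0.174     ]
(314, 231) [ 0.44069881 -0.18845386  0.174     ]
(310, 169) [ 0.61958698 -0.18097713  0.174     ]
(208, 107) [0.83511412 0.12657683 0.078     ]
(299, 102) [ 0.84585306 -0.16561057  0.078     ]
True
```

View pics/crop.png

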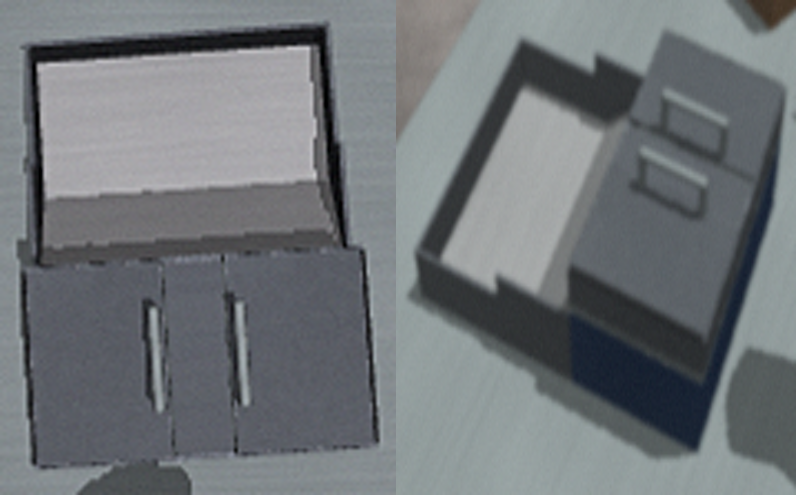

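```bash
cat >> h.py <<'E'
U=np.array([.528,-.0345]);YAW=.053
def u2w(p):
    c,s=np.cos(YAW),np.sin(YAW);p=np.asarray(p,float)
    return np.r_[U+np.array([[c,-s],[s,c]])@p[:2],p[2]]
def w2u(p):
    c,s=np.cos(YAW),np.sin(YAW);p=np.asarray(p,float)
    return np.r_[np.array([[c,s],[-s,c]])@(p[:2]-U),p[2]]
def down(yaw,roll=0):  # tool down, tool x at yaw, roll about unit x axis (world)
    return R.from_euler('z',yaw)*R.from_euler('x',roll)*R.from_euler('x',np.pi)
def rows(targets,start=None):
    s=bot.read_state()
    p0,r0=(s["tool_pos"],R.from_rotvec(s["tcp_rot"])) if start is None else start
    for p,r in targets:
        print([list(np.round(r0.inv().apply(p-p0)/.25,3)),list(np.round((r0.inv()*r).as_rotvec()/np.radians(45),3))])
E
python3 - <<'E'
from h import *
b=u2w([-4.5e-3,.036,.33]);print(b)
D=down(YAW)
s=bot.read_state();p=s["tool_pos"];r=R.from_rotvec(s["tcp_rot"])
A=np.array([.30,-.43,.33]);B=np.array([.43,-.2,.33])
rows([(A,r)]);rows([(B,D)],(A,r));rows([(b,D)],(B,D))
E
```

```text
[0.52159921 0.00121106 0.33      ]
[[np.float64(0.718), np.float64(-0.728), np.float64(-0.397)], [np.float64(0.0), np.float64(0.0), np.float64(0.0)]]
[[np.float64(0.739), np.float64(-0.756), np.float64(0.001)], [np.float64(-0.002), np.float64(0.0), np.float64(0.263)]]
[[np.float64(0.409), np.float64(-0.784), np.float64(-0.0)], [np.float64(0.0), np.float64(0.0), np.float64(0.0)]]
```

>>> play_rows --rows '[[[0,0,-0.4],[0,0,0]],[[0,0,-0.4],[0,0,0]],[[0,0,-0.4],[0,0,0]],[[0.72,-0.73,-0.4],[0,0,0]],[[0.72,-0.73,-0.4],[0,0,0]],[[0.72,-0.73,-0.4],[0,0,0]],[[0.72,-0.73,-0.4],[0,0,0]],[[0.72,-0.73,-0.4],[0,0,0]],[[0.72,-0.73,-0.4],[0,0,0]],[[0.72,-0.73,-0.4],[0,0,0]]]' --claw 0 --newtons 25

```text
time: 1.03
tool_pos: [0.3028, -0.4247, 0.3315]
tcp_rot: [-3.112, -0.413, -0.004]
wrist_force: [-0.2, -0.5, 0.7]
width: 0.5
grip_force: 0.0
```

>>> play_rows --rows '[[[0.74,-0.76,0],[0,0,0.26]],[[0.74,-0.76,0],[0,0,0.26]],[[0.74,-0.76,0],[0,0,0.26]],[[0.74,-0.76,0],[0,0,0.26]],[[0.74,-0.76,0],[0,0,0.26]],[[0.74,-0.76,0],[0,0,0.26]],[[0.74,-0.76,0],[0,0,0.26]],[[0.74,-0.76,0],[0,0,0.26]]]'

```text
time: 1.7
tool_pos: [0.4319, -0.1956, 0.3313]
tcp_rot: [-3.139, -0.095, -0.001]
wrist_force: [-0.3, 0.8, -0.1]
width: 0.502
grip_force: 0.0
```

>>> play_rows --rows '[[[0.41,-0.78,0],[0,0,0]],[[0.41,-0.78,0],[0,0,0]],[[0.41,-0.78,0],[0,0,0]],[[0.41,-0.78,0],[0,0,0]],[[0.41,-0.78,0],[0,0,0]],[[0.41,-0.78,0],[0,0,0]],[[0.41,-0.78,0],[0,0,0]],[[0.41,-0.78,0],[0,0,0]]]'

```text
time: 2.37
tool_pos: [0.5219, 0.001, 0.3309]
tcp_rot: [3.139, 0.089, -0.002]
wrist_force: [-0.1, -0.1, -0.4]
width: 0.499
grip_force: 0.0
```

```bash
python3 - <<'E'
from h import *
s=bot.read_state();print(s)
c=cams.read_camera("wrist");cv2.imwrite("pics/w1.png",c["image"][:,:,::-1])
M=np.eye(4);M[:3,:3]=R.from_rotvec(s["tcp_rot"]).as_matrix();M[:3,3]=s["tool_pos"];T=M@c["mount"]
print(proj(c,[u2w([x,y,.215]) for x in(-.045,.036) for y in(.036,-.036)],T))
np.savez("w1.npz",T=T)
rows([(u2w([-.0045,.036,.198]),down(YAW))])
E
```

```text
{'time': 2.3667, 'q': array([-4.48922520e-02, -7.46844676e-02,  1.79159852e+00, -1.33294359e-03,
        1.42579237e+00,  1.46936620e+00]), 'joint_vel': array([-0.03203792, -0.01554214,  0.01001545, -0.00101432,  0.00133418,
        0.00173213]), 'joint_torque': array([ 1.12584773e+00, -3.35149527e+01, -3.83023596e+01,  1.50921196e-01,
       -5.61646814e-02,  3.78435384e-02]), 'tool_pos': array([0.52194407, 0.00101905, 0.33085041]), 'tcp_rot': array([ 3.13909488e+00,  8.90662286e-02, -1.89551386e-03]), 'wrist_force': array([-0.11656321, -0.14086878, -0.35364917]), 'torque': array([ 0.01525017, -0.02393716, -0.00965769]), 'grip_force': 0.0, 'width': 0.49927640109722465}
[[257.82987172 231.97257026]
 [343.41220559 232.22788462]
 [258.27279337 135.18388142]
 [351.39731509 135.3242727 ]]
[[np.float64(0.0), np.float64(-0.004), np.float64(0.532)], [np.float64(0.001), np.float64(0.001), np.float64(0.003)]]
```

View pics/w1.png

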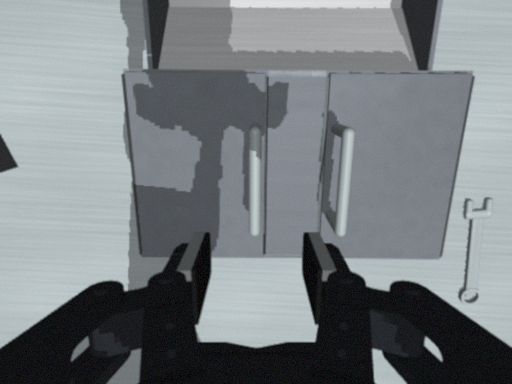

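>>> play_rows --rows '[[[0,-0.008,0.53],[0,0,0]],[[0,-0.008,0.53],[0,0,0]],[[0,-0.008,0.53],[0,0,0]],[[0,-0.008,0.53],[0,0,0]],[[0,-0.008,0.53],[0,0,0]],[[0,-0.008,0.53],[0,0,0]]]'

```text
time: 2.92
tool_pos: [0.5223, 0.0025, 0.2001]
tcp_rot: [3.14, 0.085, 0.001]
wrist_force: [0.7, -0.2, 0.6]
width: 0.502
grip_force: 0.0
```

>>> play_rows --rows '[[[0,0,0],[0,0,0]],[[0,0,0],[0,0,0]],[[0,0,0],[0,0,0]],[[0,0,0],[0,0,0]],[[0,0,0],[0,0,0]],[[0,0,0],[0,0,0]],[[0,0,0],[0,0,0]],[[0,0,0],[0,0,0]]]' --claw -1 --newtons 25

```text
time: 3.58
tool_pos: [0.524, 0.0026, 0.202]
tcp_rot: [3.138, 0.088, 0.009]
wrist_force: [-0.9, -5.6, 6.7]
width: 0.103
grip_force: 25.9
```

```bash
python3 - <<'E'
from h import *
s=bot.read_state();print(s["tool_pos"],s["width"],s["grip_force"],s["wrist_force"],w2u(s["tool_pos"]))
p=s["tool_pos"];r=R.from_rotvec(s["tcp_rot"])
g0=r.apply([0,0,-.019])+p
rad=np.hypot(.1115,.045);a0=np.arctan2(.045,.1115)
T=[]
for th in np.linspace(0,1.8,19)[1:]:
    roll=-th/3
    dy=.1115-rad*np.cos(a0+th);dz=rad*np.sin(a0+th)-.045
    g=g0+u2w([0,dy,dz])-u2w([0,0,0])
    rr=R.from_rotvec(np.array([np.cos(YAW),np.sin(YAW),0])*roll)*r
    T.append((g+rr.apply([0,0,.019]),rr))
rows(T)
E
```

```text
[0.52402687 0.00255517 0.20201441] 0.10321098305460465 25.93220829963684 [-0.89118831 -5.55223869  6.71742653] [-0.00200454  0.03721362  0.20201441]
[[np.float64(0.0), np.float64(-0.018), np.float64(-0.044)], [np.float64(-0.042), np.float64(-0.0), np.float64(-0.0)]]
[[np.float64(0.001), np.float64(-0.039), np.float64(-0.085)], [np.float64(-0.085), np.float64(-0.0), np.float64(-0.0)]]
[[np.float64(0.001), np.float64(-0.065), np.float64(-0.124)], [np.float64(-0.127), np.float64(-0.0), np.float64(-0.001)]]
[[np.float64(0.001), np.float64(-0.095), np.float64(-0.16)], [np.float64(-0.17), np.float64(-0.0), np.float64(-0.001)]]
[[np.float64(0.001), np.float64(-0.128), np.float64(-0.193)], [np.float64(-0.212), np.float64(-0.001), np.float64(-0.001)]]
[[np.float64(0.002), np.float64(-0.164), np.float64(-0.222)], [np.float64(-0.255), np.float64(-0.001), np.float64(-0.001)]]
[[np.float64(0.002), np.float64(-0.203), np.float64(-0.248)], [np.float64(-0.297), np.float64(-0.001), np.float64(-0.002)]]
[[np.float64(0.002), np.float64(-0.244), np.float64(-0.269)], [np.float64(-0.34), np.float64(-0.001
[... 558 characters left out ...]
), np.float64(-0.306)], [np.float64(-0.552), np.float64(-0.002), np.float64(-0.003)]]
[[np.float64(0.003), np.float64(-0.513), np.float64(-0.3)], [np.float64(-0.594), np.float64(-0.002), np.float64(-0.003)]]
[[np.float64(0.003), np.float64(-0.557), np.float64(-0.289)], [np.float64(-0.637), np.float64(-0.002), np.float64(-0.004)]]
[[np.float64(0.003), np.float64(-0.6), np.float64(-0.273)], [np.float64(-0.679), np.float64(-0.002), np.float64(-0.004)]]
[[np.float64(0.003), np.float64(-0.64), np.float64(-0.253)], [np.float64(-0.721), np.float64(-0.002), np.float64(-0.004)]]
[[np.float64(0.003), np.float64(-0.679), np.float64(-0.229)], [np.float64(-0.764), np.float64(-0.002), np.float64(-0.004)]]
```

>>> play_rows --rows '[[[0,-0.018,-0.044],[-0.042,0,0]],[[0,-0.039,-0.085],[-0.085,0,0]],[[0,-0.065,-0.124],[-0.127,0,0]],[[0,-0.095,-0.16],[-0.17,0,0]],[[0,-0.128,-0.193],[-0.212,0,0]],[[0,-0.164,-0.222],[-0.255,0,0]],[[0,-0.203,-0.248],[-0.297,0,0]],[[0,-0.244,-0.269],[-0.34,0,0]],[[0,-0.286,-0.286],[-0.382,0,0]],[[0,-0.331,-0.298],[-0.424,0,0]],[[0,-0.376,-0.305],[-0.467,0,0]],[[0,-0.422,-0.308],[-0.509,0,0]],[[0,-0.467,-0.306],[-0.552,0,0]],[[0,-0.513,-0.3],[-0.594,0,0]],[[0,-0.557,-0.289],[-0.637,0,0]],[[0,-0.6,-0.273],[-0.679,0,0]],[[0,-0.64,-0.253],[-0.721,0,0]],[[0,-0.679,-0.229],[-0.764,0,0]],[[0,-0.679,-0.229],[-0.764,0,0]]]'

```text
time: 5.17
tool_pos: [0.5151, 0.1776, 0.2574]
tcp_rot: [2.544, 0.074, 0.032]
wrist_force: [5.8, 5.9, 2.8]
width: 0.098
grip_force: 26.3
```

```bash
python3 - <<'E'
from h import *
s=bot.read_state();print(s["tool_pos"],s["width"],s["grip_force"],s["wrist_force"],w2u(s["tool_pos"]))
c=cams.read_camera("top");im=c["image"];cv2.imwrite("pics/t2.png",cv2.resize(im[90:250,170:330][:,:,::-1],None,fx=3.5,fy=3.5,interpolation=2))
E
```

```text
[0.51510994 0.1775589  0.25740573] 0.09814030623959996 26.256630420684814 [5.81281896 5.90825979 2.76659015] [-0.0016381   0.21244399  0.25740573]
```

View pics/t2.png

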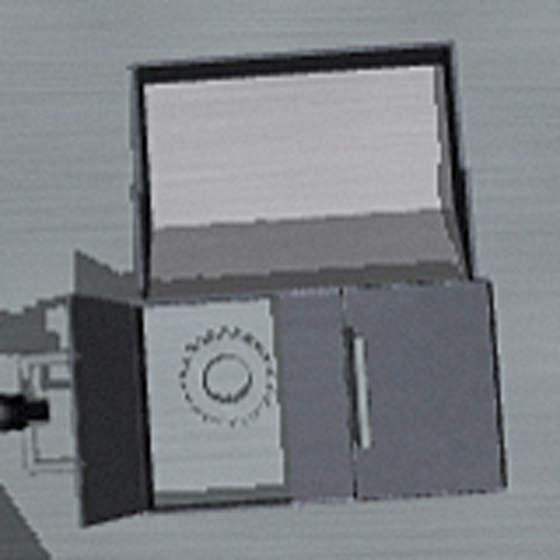

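>>> play_rows --rows '[[[0,0,0],[0,0,0]],[[0,0,0],[0,0,0]],[[0,0,-0.1],[0,0,0]],[[0,0,-0.2],[0,0,0]],[[0,0,-0.36],[0,0,0]],[[0,0,-0.5],[0,0,0]],[[0,0,-0.5],[0,0,0]],[[0,0,-0.5],[0,0,0]]]' --claw -0.55

```text
time: 5.88
tool_pos: [0.509, 0.245, 0.3614]
tcp_rot: [2.544, 0.07, 0.026]
wrist_force: [0.1, 0.0, -0.3]
width: 0.223
grip_force: 0.0
```

```bash
python3 - <<'E'
from h import *
s=bot.read_state();print(s["tool_pos"],s["tcp_rot"],s["width"],s["wrist_force"])
c=cams.read_camera("top")
for u in [(170+228/3.5,90+378/3.5)]:
    print("gear",w2u(onz(c,u,.146)[0]))
# gear dark tooth ring extents, checks of bay front/back edges at z=.17
for v in [(147,305),(155,500),(345,290),(355,497),(492,282),(507,488)]:
    print(v,w2u(onz(c,(170+v[0]/3.5,90+v[1]/3.5),.172)[0]))
P=u2w([-.071,.085,.33]);rows([(P,down(YAW))])
E
```

```text
[0.50897931 0.24498629 0.36135859] [2.54377687 0.07037611 0.0263293 ] 0.22330493485416056 [ 0.07341198  0.04193652 -0.2591706 ]
gear [0.01574684 0.07228648 0.146     ]
(147, 305) [0.07999977 0.13386908 0.172     ]
(155, 500) [-0.08124281  0.13750226  0.172     ]
(345, 290) [ 0.08096794 -0.03073887  0.172     ]
(355, 497) [-0.08976464 -0.02694025  0.172     ]
(492, 282) [ 0.07921203 -0.15272196  0.172     ]
(507, 488) [-0.09115956 -0.15220786  0.172     ]
[[np.float64(-0.267), np.float64(0.574), np.float64(0.535)], [np.float64(0.763), np.float64(-0.002), np.float64(0.003)]]
```

```bash
python3 - <<'E'
from h import *
P=u2w([-.057,.072,.33]);rows([(P,down(YAW))])
E
```

```text
[[np.float64(-0.211), np.float64(0.617), np.float64(0.564)], [np.float64(0.763), np.float64(-0.002), np.float64(0.003)]]
```

>>> play_rows --rows '[[[-0.211,0.617,0.564],[0.763,-0.002,0.003]],[[-0.211,0.617,0.564],[0.763,-0.002,0.003]],[[-0.211,0.617,0.564],[0.763,-0.002,0.003]],[[-0.211,0.617,0.564],[0.763,-0.002,0.003]],[[-0.211,0.617,0.564],[0.763,-0.002,0.003]],[[-0.211,0.617,0.564],[0.763,-0.002,0.003]],[[-0.211,0.617,0.564],[0.763,-0.002,0.003]],[[-0.211,0.617,0.564],[0.763,-0.002,0.003]],[[-0.211,0.617,0.564],[0.763,-0.002,0.003]]]' --claw -0.3

```text
time: 6.68
tool_pos: [0.4666, 0.0346, 0.3287]
tcp_rot: [3.14, 0.083, -0.005]
wrist_force: [0.1, -0.1, -0.6]
width: 0.35
grip_force: 0.0
```

```bash
python3 - <<'E'
from h import *
s=bot.read_state();print(s["tool_pos"],s["tcp_rot"],s["width"],w2u(s["tool_pos"]))
c=cams.read_camera("wrist");cv2.imwrite("pics/w3.png",c["image"][:,:,::-1])
M=np.eye(4);M[:3,:3]=R.from_rotvec(s["tcp_rot"]).as_matrix();M[:3,3]=s["tool_pos"];T=M@c["mount"];np.save("T3.npy",T)
print(proj(c,[u2w(q) for q in[(.016,.072,.146),(-.024,.072,.146),(-.09,.025,.17),(-.09,.145,.17),(.08,.025,.17),(.08,.145,.17)]],T))
rows([(u2w([-.057,.072,.125]),down(YAW))])
E
```

```text
[0.4666244  0.03461754 0.32870819] [ 3.14017587  0.08269097 -0.00451737] 0.35015997128364296 [-0.05762791  0.07227187  0.32870819]
[[258.29654067  90.41930942]
 [258.27073612 133.45600426]
 [307.37971717 205.60377268]
 [182.25950221 205.77485207]
 [316.56307613   7.01510819]
 [168.34775719   7.03036161]]
[[np.float64(0.003), np.float64(0.004), np.float64(0.816)], [np.float64(0.001), np.float64(0.003), np.float64(0.002)]]
```

View pics/w3.png

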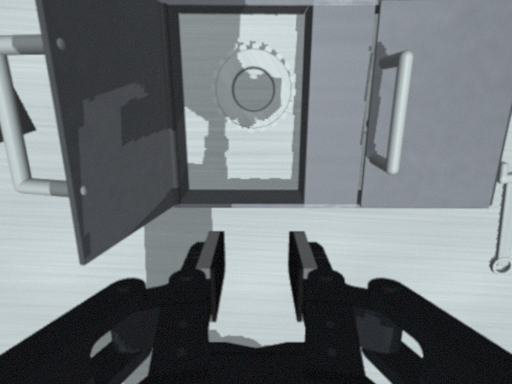

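>>> play_rows --rows '[[[0.003,-0.012,0.15],[0,0,0]],[[0.003,-0.012,0.3],[0,0,0]],[[0.003,-0.012,0.45],[0,0,0]],[[0.003,-0.012,0.6],[0,0,0]],[[0.003,-0.012,0.7],[0,0,0]],[[0.003,-0.012,0.78],[0,0,0]],[[0.003,-0.012,0.82],[0,0,0]],[[0.003,-0.012,0.82],[0,0,0]],[[0.003,-0.012,0.82],[0,0,0]]]'

```text
time: 7.48
tool_pos: [0.4679, 0.0387, 0.1249]
tcp_rot: [3.14, 0.088, -0.002]
wrist_force: [0.9, 1.1, 0.9]
width: 0.348
grip_force: 0.0
```

```bash
python3 - <<'E'
from h import *
s=bot.read_state();print(s["tool_pos"],s["wrist_force"],w2u(s["tool_pos"]))
rows([(u2w([.057,.076,.125]),down(YAW))])
E
```

```text
[0.46788729 0.0386947  0.12493836] [0.93371131 1.06354249 0.86046466] [-0.0561508   0.07627641  0.12493836]
[[np.float64(0.453), np.float64(0.003), np.float64(-0.001)], [np.float64(0.001), np.float64(0.002), np.float64(0.004)]]
```

>>> play_rows --rows '[[[0.04,0,0],[0,0,0]],[[0.08,0,0],[0,0,0]],[[0.11,0,0],[0,0,0]],[[0.14,0,0],[0,0,0]],[[0.17,0,0],[0,0,0]],[[0.2,0,0],[0,0,0]],[[0.23,0,0],[0,0,0]],[[0.26,0,0],[0,0,0]],[[0.29,0,0],[0,0,0]],[[0.32,0,0],[0,0,0]],[[0.35,0,0],[0,0,0]],[[0.38,0,0],[0,0,0]],[[0.41,0,0],[0,0,0]],[[0.43,0,0],[0,0,0]],[[0.45,0,0],[0,0,0]],[[0.45,0,0],[0,0,0]],[[0.45,0,0],[0,0,0]],[[0.45,0,0],[0,0,0]]]'

```text
time: 8.98
tool_pos: [0.5816, 0.0429, 0.1256]
tcp_rot: [3.14, 0.082, 0.002]
wrist_force: [-0.3, -0.3, -0.1]
width: 0.348
grip_force: 0.0
```

```bash
python3 - <<'E'
from h import *
s=bot.read_state();print(s["tool_pos"],s["wrist_force"],w2u(s["tool_pos"]))
c=cams.read_camera("top");s2=cams.read_camera("side")
cv2.imwrite("pics/t4.png",np.hstack([cv2.resize(c["image"][90:250,190:330][:,:,::-1],None,fx=3,fy=3),cv2.resize(s2["image"][140:290,150:290][:,:,::-1],(380,480))]))
E
```

```text
[0.58155682 0.04285962 0.12555591] [-0.28758267 -0.33742674 -0.07181163] [0.05757976 0.07441381 0.12555591]
```

View pics/t4.png

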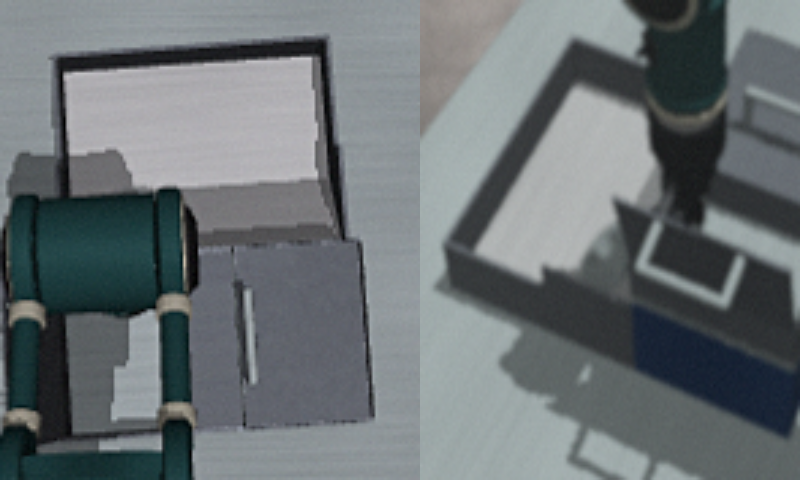

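>>> play_rows --rows '[[[-0.06,0,0],[0,0,0]],[[-0.12,0,0],[0,0,0]],[[-0.15,0,-0.1],[0,0,0]],[[-0.15,0,-0.25],[0,0,0]],[[-0.15,0,-0.4],[0,0,0]],[[-0.15,0,-0.55],[0,0,0]],[[-0.2,0,-0.7],[0,0,0]],[[-0.3,0,-0.8],[0,0,0]],[[-0.4,0,-0.8],[0,0,0]],[[-0.4,0,-0.8],[0,0,0]],[[-0.4,0,-0.8],[0,0,0]]]'

```text
time: 10.0
tool_pos: [0.4801, 0.0379, 0.3258]
tcp_rot: [3.14, 0.083, 0.003]
wrist_force: [-0.2, -0.6, -0.3]
width: 0.348
grip_force: 0.0
```

```bash
python3 - <<'E'
from h import *
s=bot.read_state();print(s["tool_pos"],s["wrist_force"],w2u(s["tool_pos"]))
c=cams.read_camera("wrist");s2=cams.read_camera("side")
M=np.eye(4);M[:3,:3]=R.from_rotvec(s["tcp_rot"]).as_matrix();M[:3,3]=s["tool_pos"];np.save("T5.npy",M@c["mount"])
cv2.imwrite("pics/t5.png",np.hstack([cv2.resize(c["image"][:,:,::-1],(420,315)),cv2.resize(s2["image"][150:255,150:280][:,:,::-1],(380,315))]))
E
```

```text
[0.48014101 0.03788646 0.32580791] [-0.20049699 -0.6441003  -0.28475471] [-0.0439571   0.07482016  0.32580791]
```

View pics/t5.png

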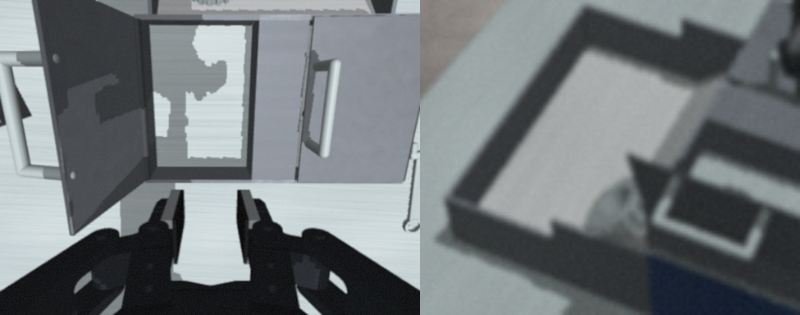

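```bash
python3 - <<'E'
from h import *
c=cams.read_camera("top");s=cams.read_camera("side")
a=c["image"][95:185,195:315][:,:,::-1];b=s["image"][180:250,180:260][:,:,::-1]
cv2.imwrite("pics/t6.png",np.hstack([cv2.resize(a,(480,360)),cv2.resize(b,(320,360),interpolation=2)[:360]]))
for z in(.02,.04,.06,.08):print(z,w2u(onz(s,(216.7,220.7),z)[0]))
E
```

```text
0.02 [0.16831031 0.06479239 0.02      ]
0.04 [0.1604686  0.07778139 0.04      ]
0.06 [0.1526269  0.09077038 0.06      ]
0.08 [0.14478519 0.10375937 0.08      ]
```

View pics/t6.png

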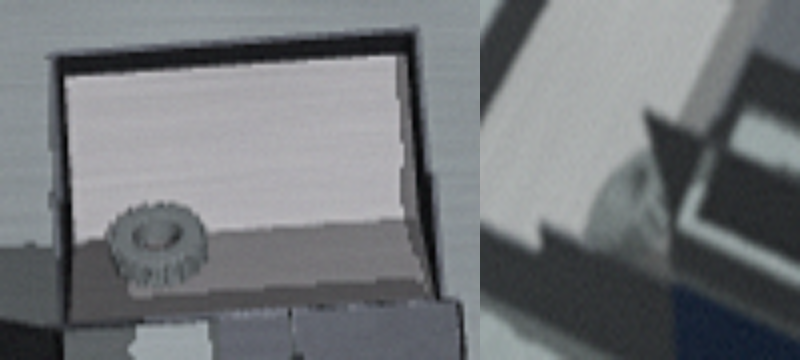

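>>> play_rows --rows '[[[0,0,0],[0,0,0]],[[0,0,0],[0,0,0]],[[0,0,0],[0,0,0]],[[0,0,0],[0,0,0]],[[0,0,0],[0,0,0]],[[0,0,0],[0,0,0]],[[0,0,0],[0,0,0]],[[0,0,0],[0,0,0]],[[0,0,0],[0,0,0]],[[0,0,0],[0,0,0]],[[0,0,0],[0,0,0]],[[0,0,0],[0,0,0]]]'

```text
time: 11.2
tool_pos: [0.4804, 0.0379, 0.325]
tcp_rot: [3.14, 0.083, -0.001]
wrist_force: [0.1, 0.3, 0.4]
width: 0.349
grip_force: 0.0
```

```bash
python3 - <<'E'
from h import *
a=cv2.resize(cv2.imread("pics/t6.png")[:,:480],(120,90),interpolation=cv2.INTER_AREA).astype(int)
c=cams.read_camera("top");b=c["image"][95:185,195:315][:,:,::-1].astype(int)
d=abs(a-b).max(2)[45:75,22:58];print(d.max(),d.mean())
for z in(.05,.07):print(w2u(onz(c,(234.25,154),z)[0]))
E
```

```text
20 3.948148148148148
[0.16127973 0.07165363 0.05      ]
[0.15826617 0.07054915 0.07      ]
```

```bash
python3 -c "
from workcell import bot
print(bot.finish_job())"
```

```text
the job is handed in; nothing more can be done
None
```

The gear was in the left bay. I opened that cover and pushed the gear through its flap; it now lies at rest in the chute. I left the right bay shut, with the housing inside, and handed the job in at about 11 s; no verdict came back.

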